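Clamp the square reagent bottle on the shaker

TASK

Load the square reagent bottle on the shaker for mixing: swing the clamp lever fully open, stand the bottle upright on the mat midway along the jaws with its flat sides square to them, then let go of it and swing the lever fully over so that the clamp holds the bottle. Leave the flask, the timer, the dropper vial and the culture dish where they are, and do not let the bottle fall over.

Things in the scene. Friction and masses are not known exactly. Their poses are not given: they have to be found in the camera images.
- square_bottle: loose white plastic bottle of square section, 50 x 50 mm (corners rounded), flat sides 66 mm high, then a round sloping shoulder and a round grey screw cap 37 mm wide (39 mm collar under it), top 98 mm above the bottom; 0.16 kg. Stands on a grey mat 2 mm thick. Origin: centre of its underside; z up, x and y normal to its flat sides. Any side may face the jaws.
- shaker: laboratory shaker, fixed: white housing, control panel on its front (-x), aluminium tray 236 mm (x) by 206 mm (y) with a black mat, top of the mat 80 mm above the table. On the mat is a clamp: two low jaws parallel to y, 30 mm high with flared lips up to 38 mm above the mat, and a cam lever in front of them. Origin: centre of its underside, on the table; z up.
- clamp_mid (a point): point on top of the mat, in the middle between the fully open jaws and midway along them, at (35, 0, 80) mm in the shaker's frame; axes as the shaker's. The open gap is 54 mm along x: fixed jaw (90 mm long) on the +x side, face 27 mm from this point; moving bar on the -x side, face 27 mm from it when fully open.
- clamp_bar: moving clamping bar, 80 mm long along y, on springs. The lever moves it 8 mm toward the fixed jaw (empty gap 46 mm when shut). With the 50 mm bottle in place the bar meets it about halfway through the swing; the springs then yield 4 mm and press with about 12 N. Origin: middle of the face toward the bottle, at mat height; axes as the shaker's.
- clamp_lever (a joint): angle of the cam lever about the upright axis at lever_pivot, rad. 0: fully open, lever points straight to the shaker's front (-x). 1.57: fully shut, lever points to the shaker's -y side, alongside the bar. Grows counterclockwise seen from above. Stays where it is left (friction 0.12 N m); stops at 0 and 1.57. It begins shut or nearly so.
- lever_pivot (a point): point on the lever's upright turning axis, at (-31, 0, 120) mm in the shaker's frame
- lever_knob (a point): middle of the round black upright knob at the end of the lever: 16 mm in diameter, from 28 to 58 mm above the mat (this point is 44 mm above the mat), 75 mm from the turning axis. Below it the lever's flat steel arm, 13 mm wide, lies 19 to 25 mm above the mat.
- round_flask: bystander: round blue flask with a black cap, 62 mm wide, 90 mm high, loose; origin at the centre of its underside
- lab_timer: bystander: round white timer with a grey dial, 62 mm wide, 35 mm high, loose; origin at the centre of its underside
- dropper_vial: bystander: dropper vial with a rubber teat, 20 mm wide, 82 mm high, standing loose; origin at the centre of its underside
- culture_dish: bystander: closed round culture dish, 94 mm wide, 17 mm high, loose; origin at the centre of its underside
Things that resemble listed ones, but are neither listed nor needed, are in the scene too. What is meant by the square_bottle is not red, and is the smaller of those in its own colour.

How it is judged:
On the way, in this order (a step that is already met when the one before it is completed fails the run):
1. the clamp lever is swung open (value of joint clamp_lever below 0.15 rad), for 0.2 s.
2. the bottle stands on the mat between the open jaws, let go, with its sides square to the jaws (z of square_bottle in the frame of clamp_mid between -0.004 and 0.004 m and horizontal distance between square_bottle and clamp_mid below 0.02 m and angle between square_bottle's own z axis and vertical below 0.06 rad and (angle between the x axis of square_bottle and the x axis of clamp_mid, either way round below 0.13 rad or angle between the x axis of square_bottle and the y axis of clamp_mid, either way round below 0.13 rad) and contact force between the fingers and square_bottle below 0.1 N and value of joint clamp_lever below 0.3 rad), for 0.2 s.
At the end, for the whole second after the job is handed in: The lever is swung over past 1.35 rad; the clamping bar presses the bottle with more than 4 N; the bottle stands on the mat (underside within 4 mm of it), upright within 0.06 rad, within 20 mm of clamp_mid in the horizontal, its sides square to the jaws within 0.06 rad (any side forward), at rest (value of joint clamp_lever above 1.35 rad and contact force between clamp_bar and square_bottle above 4 N and z of square_bottle in the frame of clamp_mid between -0.004 and 0.004 m and horizontal distance between square_bottle and clamp_mid below 0.02 m and angle between square_bottle's own z axis and vertical below 0.06 rad and (angle between the x axis of square_bottle and the x axis of clamp_mid, either way round below 0.06 rad or angle between the x axis of square_bottle and the y axis of clamp_mid, either way round below 0.06 rad) and linear speed of square_bottle below 0.01 m/s); the robot touches nothing.
It fails at once if the flask, the timer, the dropper vial or the culture dish is moved by more than 30 mm (distance of any of round_flask, lab_timer, dropper_vial, culture_dish from where it was at the start of the episode above 0.03 m).
It fails at once if the bottle falls over (tilts by more than 0.6 rad) (angle between square_bottle's own z axis and vertical above 0.6 rad).
It also fails if it takes over 72 s, if anything falls off the work surface, if the arm or the gripper's body presses on something with over 40 N, if the wrist force passes 120 N, or if a joint passes its speed limit or range.

ROBOT

A 6-joint arm with a two-finger parallel gripper is mounted at the origin on a cart in front of the work surface, level with it; the furniture and walls round the work are solid. World frame = base frame: x ahead of the robot, y to its left, z up, the work surface at z = 0. Lengths are in m, angles in rad, forces in N, time in s.
With the tool pointing down it reaches from about 0.275 to 0.85 m from the base axis. Payload 19 kg.
Tool frame: the origin (TCP) lies midway between the tips of the shut fingers; the grasp point (between the pads) lies 19 mm behind it (manip.hold_point_z is the distance from the TCP to the grasp point, in m); z points along the fingers, y is the line along which they close (so a half turn about z gives the same grasp; the last joint's range is limited). The gripper opens to 85 mm and grips with 20 to 120 N. Pads are 22 mm wide; open, the fingers measure 114 mm over their backs; the gripper's body (76 mm by 85 mm) begins 54 mm behind the grasp point. The pads swing forward as they close: fully open they stand 13 mm farther back than shut.
Start: joints at [-1.31, 0.15, 1.437, -0, 1.554, -0.134], TCP at [0.221, -0.531, 0.231] pointing down, gripper open.
Joint ranges: [-2.8, 2.8], [-0.68, 2.1], [0.12, 2.68], [-1.39, 4.53], [0.16, 2.79], [-2.81, 2.81]. Speed limits (rad/s): [1.89, 1.89, 2.22, 3.01, 3.01, 3.01].

INTERFACE

Orientations are given as a unit quaternion [w, x, y, z].
In Python, from cell import read_state, cams, order, finder, manip gives the robot as it stands. The module is installed in compiled form; this text tells all that it offers.
- The arm moves only by the tool servo_tool, never from a script. Its argument "rows" is a list of rows, each a list of 5 numbers: the opening, from 0 (shut) to 1 (fully open), then the shift along the world's x, y, z in mm, then the turn about the world's z in rad. A call has 1 to 10 rows; each row is the pose to reach, as a shift and turn from the pose commanded when the call began; what a row does not reach only later rows make up. A row lasts 1/8 s, in which the tool goes at most 62.5 mm and 10.7 degrees, less where a joint would pass 70% of its speed; a pose out of reach is approached as far as the arm can. A call with a gripper value outside its range is refused whole. The fingers move at their own pace and stop on an object; the grip force is fixed at half the most. Time passes only in rows, so rows that repeat a pose let the fingers close. It gives the time, the measured TCP pose, the force, the opening and the grip force at its end, in the units of the state.
- read_state(): the state, without advancing time (a new reading comes with each control period).
- cams.capture(name): name is "side" or "top"; returns the picture (420x560x3 uint8, red, green, blue); there is no depth.
- cams.camera_model(name): a dict with "mtx" (3x3 intrinsics, pixels), "extrinsics" (4x4, takes a point from camera to world coordinates). Camera axes: x right, y down, z forward; pixel columns grow to the right and rows downward; lengths in m; the calibration is good to about 2 mm. A picture is of the moment at which its call begins. camera_model takes no time and is no camera call.
- order.close_job(): hands the job in; it is judged then, once.
Trained networks look in the newest picture that a camera, given by its name, has taken for a name from the list of things; names that differ only in an ending like _2 or _b are one class to them, and where a whole thing is asked for, a point or a joint stands for the part that bears it (a point fixed in the world has none). Each returns a list of dicts, best first, with "p" (0 to 1); they miss things now and then, are a little off and sometimes report something else, mostly with a low value. They report only what shows in the picture. A call takes as long as a camera call. They do not tell look-alikes from the thing itself.
- finder.recognise(camera, thing): "uv" ([column, row] in pixels, amid what is visible of it).
- finder.masks_of(camera, thing): "mask" (420x560 bool, what is visible of it) and "uv" ([column, row] in pixels, amid what is visible of it).
- finder.spot_point(camera, thing): "uv" ([column, row] in pixels: a listed point, or the origin of a listed thing).
The state is a dict: "t": time; "qpos": joint angles; "joint_vel": joint speeds; "effort": joint torques, N m; "tool_pos": TCP position; "tool_rot": TCP orientation; "wrist_force": force on the tool from outside, world axes, zero at the start; "wrist_torque": the same for the moment, N m; "finger_gap": opening from 0.0 (shut) to 1.0 (fully open); "finger_force": force on a finger pad.
Only numpy, scipy, OpenCV 4.12 (cv2) and the standard library are available. Lean on these libraries where they do the work, as an engineer would, in place of code of your own. Each camera call takes 0.05 s, during which the arm holds its last target. There are 200 camera calls.

## Working session

There is one attempt and no reset: what is moved stays moved. The work goes in short steps, Python scripts to look and compute and a tool call to move; the robot and the scene stay as the last step left them, time stands still between calls to the robot, and variables do not carry over. Pictures are saved under pics/ and viewed, at most 10 in all, crops included, and the job is handed in when it is done.

Besides the shell and the picture viewer there is one more tool, called after "Call:" as name(argument=value, ...) on one line, values as JSON. servo_tool: Moves the arm, as the interface text tells. Its arguments: {"type":"object","properties":{"rows":{"type":"array"}},"required":["rows"]}

```bash
mkdir -p pics
cat > h.py <<'E'
import numpy as np, cv2
from cell import read_state, cams, order, finder, manip
def ray(c,uv):
    m=cams.camera_model(c);K=np.array(m["mtx"]);T=np.array(m["extrinsics"])
    d=T[:3,:3]@np.linalg.solve(K,[uv[0],uv[1],1.]);return T[:3,3],d
def at_z(c,uv,z):
    o,d=ray(c,uv);return o+d*(z-o[2])/d[2]
def proj(c,p):
    m=cams.camera_model(c);K=np.array(m["mtx"]);T=np.linalg.inv(np.array(m["extrinsics"]))
    q=K@(T[:3,:3]@np.array(p)+T[:3,3]);return q[:2]/q[2]
E
python3 - <<'E'
from h import *
a=cams.capture("top");b=cams.capture("side")
for n,i in(("top",a),("side",b)):
    cv2.imwrite(f"pics/{n}0.png",i[:,:,::-1]); print(n,np.round(cams.camera_model(n)["extrinsics"],3).tolist())
    for t in("square_bottle","shaker"):
        print(t,[(round(r["p"],2),np.round(r["uv"]).tolist()) for r in finder.recognise(n,t)])
    for t in("square_bottle","clamp_mid","lever_pivot","lever_knob","shaker","clamp_bar"):
        print("pt",t,[(round(r["p"],2),np.round(r["uv"],1).tolist()) for r in finder.spot_point(n,t)])
E
```

```text
top [[0.021, -0.999, 0.046, 0.536], [-1.0, -0.021, 0.003, -0.097], [-0.002, -0.046, -0.999, 1.56], [0.0, 0.0, 0.0, 1.0]]
square_bottle [(0.84, [208.0, 222.0]), (0.61, [214.0, 261.0]), (0.6, [259.0, 131.0]), (0.18, [293.0, 206.0])]
shaker [(0.71, [188.0, 171.0]), (0.59, [293.0, 206.0]), (0.22, [296.0, 217.0])]
pt square_bottle [(0.98, [259.6, 134.9]), (0.84, [218.3, 260.4]), (0.74, [212.7, 223.8])]
pt clamp_mid [(0.77, [296.1, 195.2])]
pt lever_pivot [(0.74, [227.3, 165.9]), (0.69, [293.4, 213.4])]
pt lever_knob [(0.67, [311.6, 222.0])]
pt shaker [(0.73, [291.1, 208.8])]
pt clamp_bar [(0.6, [292.7, 203.7])]
side [[-0.958, -0.098, 0.27, 0.297], [-0.286, 0.385, -0.877, 0.986], [-0.017, -0.918, -0.397, 0.606], [0.0, 0.0, 0.0, 1.0]]
square_bottle [(0.81, [329.0, 282.0]), (0.77, [201.0, 237.0]), (0.57, [282.0, 276.0])]
shaker [(0.67, [288.0, 236.0])]
pt square_bottle [(0.91, [203.4, 255.8]), (0.74, [324.1, 299.1]), (0.68, [284.6, 292.9])]
pt clamp_mid [(0.57, [277.0, 222.4])]
pt lever_pivot []
pt lever_knob [(0.77, [309.7, 204.8])]
pt shaker []
pt clamp_bar [(0.46, [278.8, 225.8])]
```

Run:
```python
import cv2
a=cv2.imread("pics/top0.png");b=cv2.imread("pics/side0.png")
cv2.imwrite("pics/top_c.png",cv2.resize(a[90:310,150:400],None,fx=2.7,fy=2.7,interpolation=3))
```

```text
(no output)
```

View pics/top_c.png

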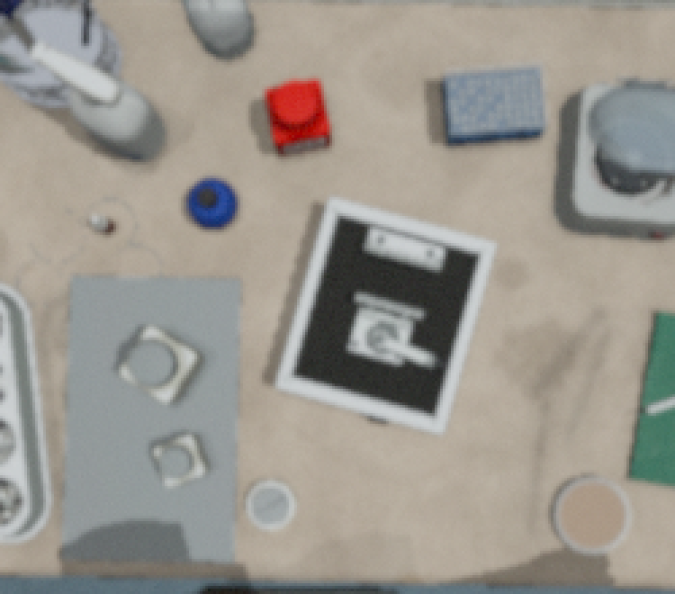

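View pics/side0.png

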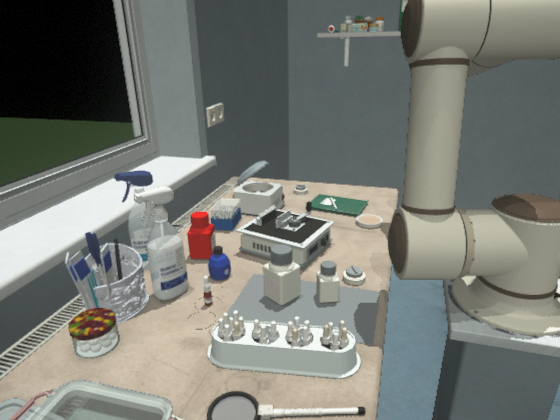

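The red bottle is at top (259,131), and two white ones stand on the grey mat: the large one at (208,222) and the small one at (217,260). The small white one is meant, since it isn't red and is the smaller of its colour. The enlarged crop and the side view (324,299) both confirm this. The lever at about (311,222) is nearly shut.

Run:
```python
from h import *
a=cams.capture("top"); g=a.max(2)
def rect(m,z):
    c=max(cv2.findContours(m.astype(np.uint8),0,1)[0],key=cv2.contourArea)
    h=cv2.convexHull(c)[:,0].astype(float)
    w=np.array([at_z("top",p,z)[:2] for p in h])*1000
    return w,cv2.minAreaRect(w.astype(np.float32))
print(manip.hold_point_z)
m=np.zeros(g.shape,bool); m[150:260,240:345]=(g<75)[150:260,240:345]
n,l,s,cc=cv2.connectedComponentsWithStats(m.astype(np.uint8)); k=1+s[1:,4].argmax()
print("blackmat",rect(l==k,.08)[1])
for r in finder.masks_of("top","shaker")[:2]: print("shaker mask",r["p"],r["mask"].sum(),rect(r["mask"],.08)[1])
for c,z in (("top",0),("side",0)):
  if c=="side": cams.capture("side")
  for t in("clamp_mid","lever_knob"):
    zz=.08 if t=="clamp_mid" else .124
    for r in finder.spot_point(c,t)[:1]: print(c,t,np.round(at_z(c,r["uv"],zz)*1000))
  for r in finder.spot_point(c,"square_bottle"): print(c,"btl",r["uv"],np.round(at_z(c,r["uv"],.002)*1000))
for r in finder.masks_of("top","square_bottle"): print(r["uv"],r["mask"].sum(),rect(r["mask"],.05)[1])
for t in ("lab_timer","round_flask","dropper_vial","culture_dish"):
  for r in finder.spot_point("top",t)[:1]: print(t,np.round(at_z("top",r["uv"],0)*1000))
s=read_state(); print(s["tool_pos"],s["tool_rot"],s["t"])
from scipy.spatial.transform import Rotation as R
q=s["tool_rot"];print(R.from_quat([q[1],q[2],q[3],q[0]]).as_matrix().round(3))
x0,y0=185,230
cv2.imwrite("pics/b1.png",np.hstack([cv2.resize(a[230:290,185:250],(390,360),interpolation=2),cv2.resize(a[185:245,265:330],(390,360),interpolation=2)])[:,:,::-1])
```

```text
0.0187
blackmat ((619.4732055664062, -129.982666015625), (166.2791748046875, 189.80113220214844), 75.3796615600586)
shaker mask 0.63 4878 ((619.587890625, -129.3290557861328), (210.94248962402344, 244.10256958007812), 75.34283447265625)
top clamp_mid [ 655. -140.   80.]
top lever_knob [ 553. -189.  124.]
top btl [220.2, 261.2] [436. 105.   2.]
top btl [258.3, 136.0] [858. -12.   2.]
top btl [209.6, 222.8] [563. 144.   2.]
top btl [250.5, 276.1] [389.   3.   2.]
side clamp_mid [ 645. -121.   80.]
side lever_knob [ 569. -195.  124.]
side btl [325.2, 297.2] [445. 116.   2.]
side btl [282.1, 290.0] [561. 113.   2.]
side btl [201.9, 255.3] [853.  -5.   2.]
[206.4, 222.3] 534 ((556.539794921875, 136.50738525390625), (79.84452819824219, 72.63734436035156), 61.53639221191406)
[258.7, 130.7] 567 ((861.509521484375, -18.803497314453125), (90.16806030273438, 71.33566284179688), 13.675684928894043)
lab_timer [755.  88.   0.]
round_flask [758.  85.   0.]
dropper_vial [386.   1.   0.]
culture_dish [ 378. -384.    0.]
[ 0.22113785 -0.53072614  0.23124108] [-8.78429455e-05  9.80580576e-01  1.96116613e-01 -8.70376569e-07] 1.6
[[ 0.923  0.385 -0.   ]
 [ 0.385 -0.923  0.   ]
 [ 0.    -0.    -1.   ]]
```

View pics/b1.png

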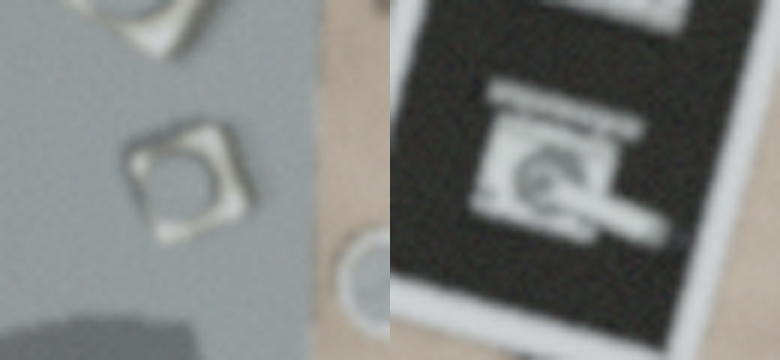

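Run:
```python
from h import *
print("cap",at_z("top",(215,261.3),.1)*1000,"sq",at_z("top",(216.7,260.5),.066)*1000)
print("knob",at_z("top",(313.3,224.5),.135)*1000,"pivot",at_z("top",(265+158/6,185+180/6),.12)*1000)
P=np.array([589.5,-121.9])
for th in (1.57,1.45,1.35,1.2):
    d=-14.64*np.pi/180+np.pi+th; k=P+75*np.array([np.cos(d),np.sin(d)]); print(th,k.round(),proj("top",[*k/1000,.135]).round(1),proj("side",[*k/1000,.124]).round(1))
r=finder.spot_point("side","lever_knob");print(r[0] if r else 0)
```

```text
cap [442.0059536  108.34337299 100.        ] sq [442.47505597 107.78175383  66.        ]
knob [ 562.10457968 -192.72461373  135.        ] pivot [ 590.20362549 -125.60618741  120.        ]
1.57 [ 570. -194.] [313.9 221.8] [305.7 204.8]
1.45 [ 562. -192.] [312.9 224.5] [308.1 205.4]
1.35 [ 555. -189.] [311.9 226.8] [310.  205.9]
1.2 [ 546. -183.] [309.9 229.9] [312.6 206.9]
{'uv': [306.1, 204.8], 'p': 0.48}
```

Call:
servo_tool(rows=[[0.5, 50, 50, 0, -0.1], [0.5, 100, 100, 0, -0.2], [0.5, 150, 150, 0, -0.3], [0.5, 200, 200, 0, -0.4], [0.5, 250, 250, 0, -0.5], [0.5, 300, 300, 0, -0.6], [0.5, 341, 339, 0, -0.65], [0.5, 341, 339, -40, -0.65], [0.5, 341, 339, -70, -0.65], [0.5, 341, 339, -70, -0.65]])

```text
t: 2.9
tool_pos: [0.5614, -0.191, 0.1593]
tool_rot: [-0.001, 0.992, -0.127, -0.002]
wrist_force: [0.3, -0.4, 0.2]
finger_gap: 0.5
finger_force: 0.0
```

Run:
```python
from h import *
a=cams.capture("side");cv2.imwrite("pics/s1.png",cv2.resize(a[120:280,200:400],(800,600),interpolation=2)[:,:,::-1])
s=read_state();print(s["t"],s["tool_pos"],s["finger_gap"],proj("side",s["tool_pos"]))
```

```text
2.95 [ 0.5619007  -0.19173647  0.16128707] 0.503043805330818 [308.23782977 194.30542254]
```

View pics/s1.png

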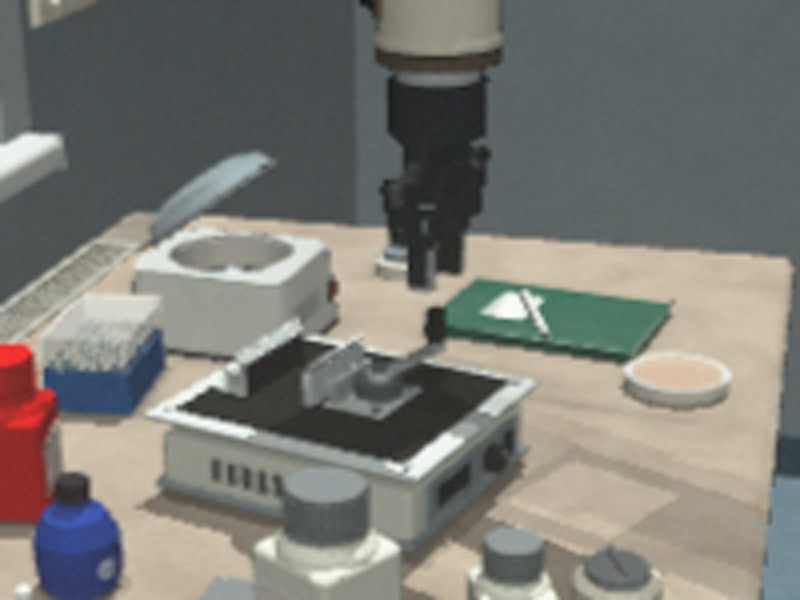

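The side crop shows the fingers, centred near (437,270), right over the black knob at (437,322). I'll go down and grip.

Call:
servo_tool(rows=[[0.5, 0, 0, -20, 0], [0.5, 0, 0, -35, 0], [0.5, 0, 0, -45, 0], [0.5, 0, 0, -45, 0], [0, 0, 0, -45, 0], [0, 0, 0, -45, 0], [0, 0, 0, -45, 0], [0, 0, 0, -45, 0], [0, 0, 0, -45, 0]])

```text
t: 4.08
tool_pos: [0.5628, -0.1909, 0.1172]
tool_rot: [-0.001, 0.992, -0.127, 0.001]
wrist_force: [2.4, 8.0, 3.3]
finger_gap: 0.163
finger_force: 58.6
```

Call:
servo_tool(rows=[[0, -13, 5, 0, 0], [0, -23, 13, 0, 0], [0, -32, 23, 0, 0], [0, -39, 34, 0, 0], [0, -44, 46, 0, 0], [0, -47, 59, 0, 0], [0, -48, 72, 0, 0], [0, -47, 82, 0, 0], [0, -46, 87, 0, 0], [0, -46, 87, 0, 0]])

```text
t: 5.32
tool_pos: [0.5155, -0.1046, 0.1171]
tool_rot: [0.0, 0.992, -0.127, -0.0]
wrist_force: [-11.2, -0.3, 9.7]
finger_gap: 0.158
finger_force: 61.6
```

Call:
servo_tool(rows=[[0.5, 0, 0, 0, 0], [0.5, 0, 0, 0, 0], [0.5, 0, 0, 0, 0], [0.8, 0, 0, 40, 0], [1, 0, 0, 90, 0.1], [1, -10, 40, 140, 0.25], [1, -30, 90, 140, 0.4], [1, -50, 140, 140, 0.55], [1, -70, 190, 140, 0.65], [1, -74, 212, 140, 0.65]])

```text
t: 6.58
tool_pos: [0.441, 0.1093, 0.2567]
tool_rot: [-0.0, 0.98, 0.198, 0.0]
wrist_force: [0.4, 0.1, 0.7]
finger_gap: 1.001
finger_force: 0.0
```

Call:
servo_tool(rows=[[1, 0, 0, -20, 0], [1, 0, 0, -60, 0], [1, 0, 0, -95, 0], [1, 0, 0, -110, 0], [1, 0, 0, -110, 0]])

```text
t: 7.2
tool_pos: [0.4421, 0.1072, 0.1462]
tool_rot: [-0.0, 0.981, 0.196, -0.0]
wrist_force: [0.1, 0.1, 1.1]
finger_gap: 0.998
finger_force: 0.0
```

Run:
```python
from h import *
a=cams.capture("side");b=cams.capture("top")
cv2.imwrite("pics/s2.png",np.hstack([cv2.resize(a[190:340,230:380],(400,400),interpolation=2),cv2.resize(b[180:300,200:320],(400,400),interpolation=2)])[:,:,::-1])
s=read_state();print(s["t"],s["tool_pos"],s["finger_gap"],proj("side",s["tool_pos"]), proj("side",[.442,.108,.1]))
from scipy.spatial.transform import Rotation as R
q=s["tool_rot"];print(R.from_quat([q[1],q[2],q[3],q[0]]).as_matrix()[:,1].round(3))
```

```text
7.3 [0.44275206 0.10726768 0.14752648] 0.9996903221725459 [328.52946311 245.04007121] [328.19070221 262.32162167]
[ 0.385 -0.923  0.   ]
```

View pics/s2.png

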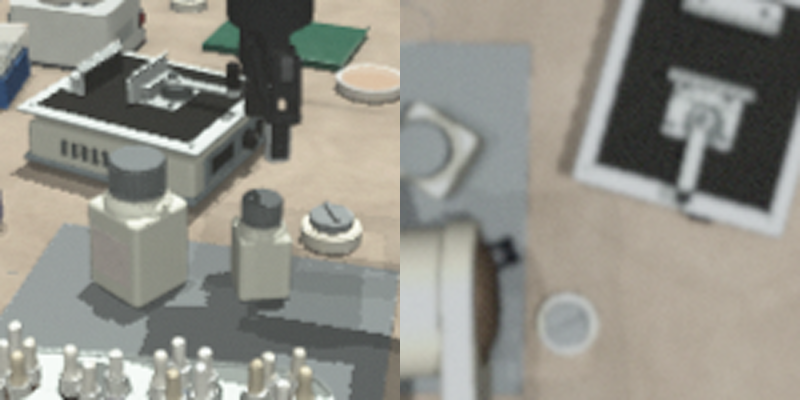

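The left half shows the cap at (263,200), where it was predicted, with the fingers straddling it. The right half shows the lever open, pointing to the shaker's front.

Call:
servo_tool(rows=[[1, 0, 0, -30, 0], [1, 0, 0, -60, 0], [1, 0, 0, -85, 0], [1, 0, 0, -105, 0], [1, 0, 0, -114, 0], [1, 0, 0, -114, 0], [0.3, 0, 0, -114, 0], [0, 0, 0, -114, 0], [0, 0, 0, -114, 0], [0, 0, 0, -114, 0]])

```text
t: 8.55
tool_pos: [0.4425, 0.1075, 0.0332]
tool_rot: [-0.0, 0.981, 0.196, 0.001]
wrist_force: [-3.9, 1.2, 10.1]
finger_gap: 0.575
finger_force: 62.6
```

Call:
servo_tool(rows=[[0, 0, 0, 0, 0], [0, 0, 0, 0, 0], [0, 0, 0, 10, 0], [0, 0, 0, 40, 0], [0, 0, 0, 80, 0], [0, 0, 0, 130, 0], [0, 0, 0, 170, 0], [0, 0, 0, 170, 0]])

```text
t: 9.55
tool_pos: [0.4431, 0.1073, 0.2056]
tool_rot: [0.0, 0.981, 0.196, 0.003]
wrist_force: [0.4, 0.9, -3.0]
finger_gap: 0.576
finger_force: 62.9
```

Run:
```python
from h import *
a=cams.capture("side")
cv2.imwrite("pics/s3.png",cv2.resize(a[130:330,220:420],(600,600),interpolation=2)[:,:,::-1])
s=read_state();print(s["t"],s["tool_pos"],s["finger_gap"],s["finger_force"])
```

```text
9.6 [0.4424046  0.10726191 0.2034546 ] 0.5775756284675119 62.914087772369385
```

View pics/s3.png

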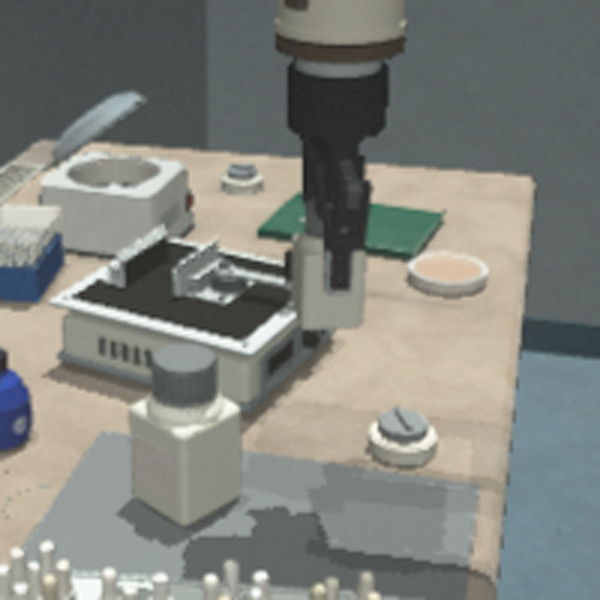

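The bottle hangs upright in the grip at (330,290), and the big bottle is undisturbed.

Call:
servo_tool(rows=[[0, 20, -25, 25, -0.1], [0, 50, -60, 25, -0.2], [0, 85, -100, 25, -0.3], [0, 120, -140, 25, -0.4], [0, 150, -180, 25, -0.5], [0, 180, -215, 25, -0.6], [0, 205, -240, 25, -0.65], [0, 211, -246, 0, -0.65], [0, 211, -246, -40, -0.65], [0, 211, -246, -40, -0.65]])

```text
t: 10.85
tool_pos: [0.6513, -0.1383, 0.1579]
tool_rot: [-0.001, 0.992, -0.127, -0.004]
wrist_force: [-1.0, 0.4, -1.9]
finger_gap: 0.573
finger_force: 63.0
```

Run:
```python
from h import *
a=cams.capture("side");b=cams.capture("top")
c=a.copy()
cv2.imwrite("pics/s4.png",cv2.resize(a[150:270,220:360],(800,600)if 0 else (700,600),interpolation=2)[:,:,::-1])
s=read_state();print(s["t"],s["tool_pos"],s["tool_rot"],s["finger_gap"])
C=np.array([.6534,-.1385]);X=np.array([.9675,-.2528]);Y=np.array([.2528,.9675])
f=lambda u,v,z:((proj("side",[*(C+X*u+Y*v),z])-[220,150])*5).round(0)
for u in(-.027,.027):
  for v in(-.04,.04): print("jaw",u,v,f(u,v,.08),f(u,v,.11))
t=np.array(s["tool_pos"]);C=t[:2]
for u in(-.025,.025):
  print("btl pred",u,f(u,.025,t[2]-.031),f(u,.025,t[2]+.035))
```

```text
10.95 [ 0.65303816 -0.1386553   0.16269   ] [-1.03002483e-04  9.91873471e-01 -1.27227866e-01 -2.78162295e-04] 0.579909451517829
jaw -0.027 -0.04 [348. 345.] [348. 301.]
jaw -0.027 0.04 [283. 391.] [282. 346.]
jaw 0.027 -0.04 [277. 329.] [276. 286.]
jaw 0.027 0.04 [209. 373.] [207. 329.]
btl pred -0.025 [292. 304.] [290. 201.]
btl pred 0.025 [223. 289.] [219. 188.]
```

View pics/s4.png

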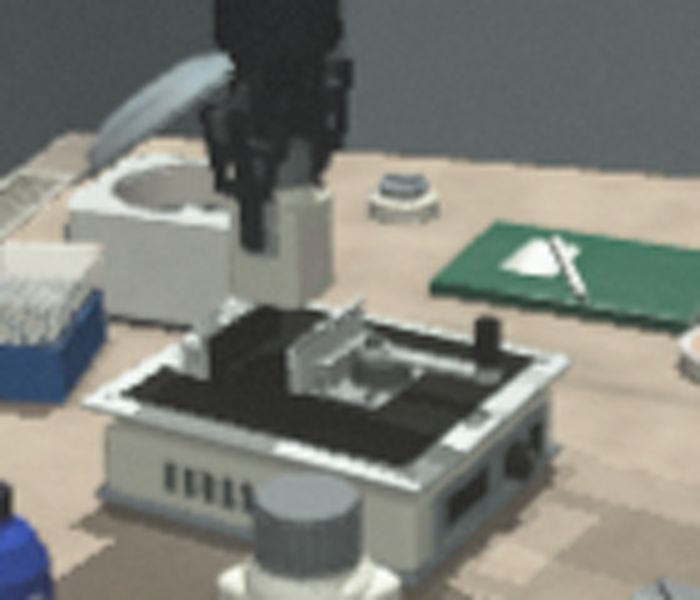

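Bottle at (265,250) hangs over the gap between the fixed jaw (210,350) and the bar (295,370). The lever points to the front, with its knob at (487,340). I'll lower into the lips and watch the force.

Call:
servo_tool(rows=[[0, 0, 0, -8, 0], [0, 0, 0, -16, 0], [0, 0, 0, -22, 0], [0, 0, 0, -26, 0], [0, 0, 0, -30, 0], [0, 0, 0, -30, 0]])

```text
t: 11.7
tool_pos: [0.653, -0.1387, 0.1319]
tool_rot: [-0.0, 0.992, -0.127, -0.0]
wrist_force: [-1.9, 0.6, -4.0]
finger_gap: 0.578
finger_force: 63.3
```

Run:
```python
from h import *
a=cams.capture("side")
cv2.imwrite("pics/s5.png",cv2.resize(a[175:250,230:330],(800,600),interpolation=2)[:,:,::-1])
s=read_state();print(s["t"],s["tool_pos"],s["wrist_force"],s["wrist_torque"],s["finger_gap"])
```

```text
11.75 [ 0.65298681 -0.13870459  0.13203577] [-2.58538568  0.14577456 -4.11248379] [ 0.11343257  0.51052942 -0.04084336] 0.5775812927163066
```

View pics/s5.png

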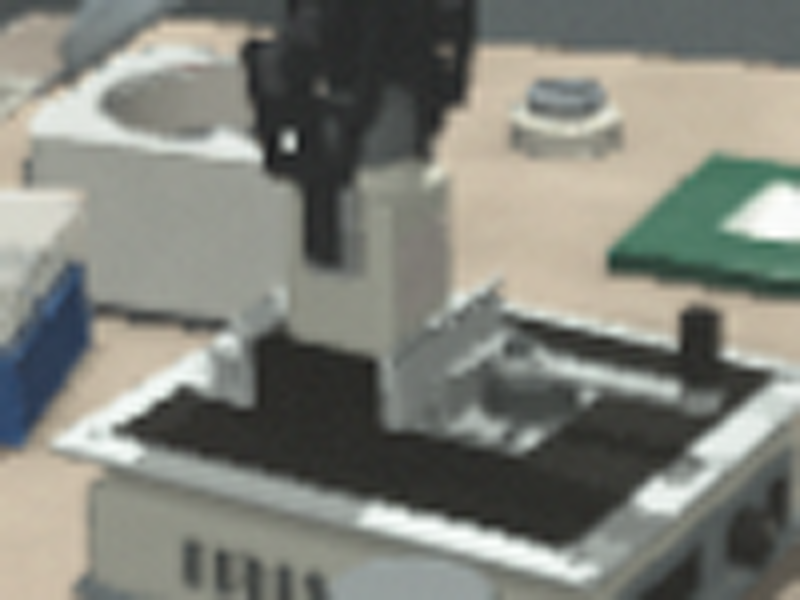

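The bottle is between the lips (bottom about y=350), with little force. I'll continue down.

Call:
servo_tool(rows=[[0, 0, 0, -6, 0], [0, 0, 0, -12, 0], [0, 0, 0, -17, 0], [0, 0, 0, -20, 0], [0, 0, 0, -20, 0]])

```text
t: 12.38
tool_pos: [0.6529, -0.1387, 0.112]
tool_rot: [-0.0, 0.992, -0.127, -0.0]
wrist_force: [-3.2, 0.5, -4.2]
finger_gap: 0.572
finger_force: 63.2
```

Call:
servo_tool(rows=[[0, 0, 0, -1, 0], [0, 0, 0, -1.5, 0], [0, 0, 0, -1.5, 0]])

```text
t: 12.75
tool_pos: [0.6529, -0.1387, 0.1113]
tool_rot: [-0.0, 0.992, -0.127, -0.0]
wrist_force: [-8.3, 2.3, 3.4]
finger_gap: 0.577
finger_force: 64.0
```

Touched down on the mat. I'll release, hold still, then lift.

Call:
servo_tool(rows=[[0.65, 0, 0, -1, 0], [0.75, 0, 0, -1, 0], [0.9, 0, 0, -1, 0], [0.9, 0, 0, -1, 0], [0.9, 0, 0, -1, 0], [0.9, 0, 0, 20, 0], [0.9, 0, 0, 60, 0], [0.9, 0, 0, 100, 0], [0.9, 0, 0, 140, 0], [0.9, 0, 0, 140, 0]])

```text
t: 14.0
tool_pos: [0.654, -0.139, 0.2544]
tool_rot: [0.0, 0.992, -0.127, 0.003]
wrist_force: [-0.3, 0.4, 0.1]
finger_gap: 0.901
finger_force: 0.0
```

Call:
servo_tool(rows=[[0.9, -40, 10, 0, 0], [0.6, -90, 20, 0, 0], [0.5, -137, 35, 0, 0], [0.5, -137, 35, 0, 0]])

```text
t: 14.5
tool_pos: [0.5139, -0.1029, 0.2509]
tool_rot: [-0.0, 0.992, -0.127, 0.0]
wrist_force: [0.5, -0.3, 0.2]
finger_gap: 0.495
finger_force: 0.0
```

Run:
```python
from h import *
a=cams.capture("side");b=cams.capture("top")
cv2.imwrite("pics/s6.png",np.hstack([cv2.resize(a[160:260,230:330],(400,400),interpolation=2),cv2.resize(b[155:255,240:340],(400,400),interpolation=2)])[:,:,::-1])
s=read_state();print(s["t"],s["tool_pos"],s["wrist_force"],s["finger_gap"])
print((proj("top",[.6534,-.1385,.178])-[240,155])*4+[400,0])
```

```text
14.6 [ 0.51616375 -0.10375123  0.25073913] [ 0.41574371 -0.67192622 -0.59177406] 0.5035699492215515
[626.07879776 152.1378584 ]
```

View pics/s6.png

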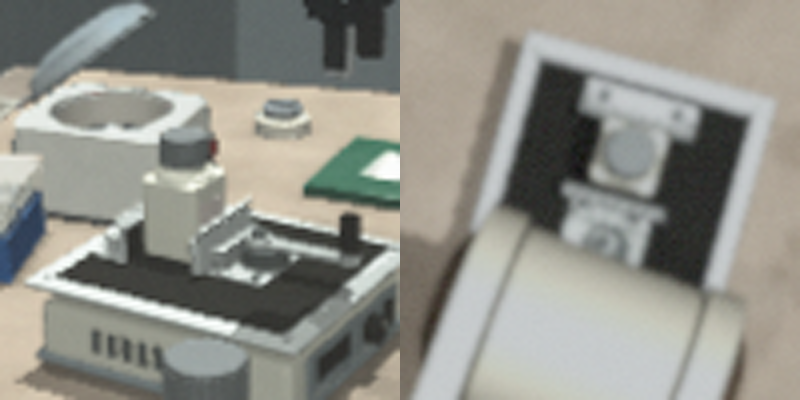

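The bottle stands upright between the jaws: its cap is at (630,153) against (626,152) predicted. The lever is still open. Now I'll grip the knob.

Call:
servo_tool(rows=[[0.5, 0, 0, -50, 0], [0.5, 0, 0, -90, 0], [0.5, 0, 0, -120, 0], [0.5, 0, 0, -134, 0], [0.5, 0, 0, -134, 0], [0, 0, 0, -134, 0], [0, 0, 0, -134, 0], [0, 0, 0, -134, 0], [0, 0, 0, -134, 0]])

```text
t: 15.72
tool_pos: [0.5167, -0.104, 0.1181]
tool_rot: [0.0, 0.992, -0.127, 0.001]
wrist_force: [-0.9, -0.4, 5.7]
finger_gap: 0.158
finger_force: 58.5
```

Call:
servo_tool(rows=[[0, -1, -5, 0, 0], [0, -2, -15, 0, 0], [0, -1, -28, 0, 0], [0, 2, -41, 0, 0], [0, 7, -53, 0, 0], [0, 14, -64, 0, 0], [0, 23, -74, 0, 0], [0, 33, -82, 0, 0], [0, 45, -87, 0, 0], [0, 54, -91, 0, 0]])

```text
t: 16.98
tool_pos: [0.5708, -0.1937, 0.1177]
tool_rot: [-0.001, 0.992, -0.127, 0.0]
wrist_force: [-4.3, 18.6, 7.4]
finger_gap: 0.159
finger_force: 60.4
```

Call:
servo_tool(rows=[[0, 0, 0, 0, 0], [0, 0, 0, 0, 0], [0, 1, 0, 0, 0], [0, 1, 0, 0, 0]])

```text
t: 17.48
tool_pos: [0.5711, -0.1936, 0.1177]
tool_rot: [-0.001, 0.992, -0.127, -0.0]
wrist_force: [-5.8, 10.1, 8.6]
finger_gap: 0.16
finger_force: 60.3
```

Call:
servo_tool(rows=[[0.4, 0, 0, 0, 0], [0.5, 0, 0, 0, 0], [0.5, 0, 0, 0, 0], [0.5, 0, 0, 0, 0], [0.5, 0, 0, 40, 0], [0.5, 0, 0, 90, 0], [0.5, 0, 0, 130, 0], [0.5, -50, -50, 130, 0], [0.5, -100, -100, 130, 0], [0.5, -150, -150, 130, 0]])

```text
t: 18.73
tool_pos: [0.4371, -0.3283, 0.2469]
tool_rot: [0.0, 0.992, -0.127, 0.0]
wrist_force: [1.4, -0.6, 0.8]
finger_gap: 0.499
finger_force: 0.0
```

Call:
servo_tool(rows=[[0.5, 0, 0, 0, 0], [0.5, 0, 0, 0, 0], [0.5, 0, 0, 0, 0]])

```text
t: 19.1
tool_pos: [0.4393, -0.3265, 0.2467]
tool_rot: [-0.0, 0.992, -0.127, 0.0]
wrist_force: [-0.3, -0.6, -0.1]
finger_gap: 0.5
finger_force: 0.0
```

Run:
```python
from h import *
a=cams.capture("side");b=cams.capture("top")
cv2.imwrite("pics/s7.png",np.hstack([cv2.resize(a[160:260,230:330],(400,400),interpolation=2),cv2.resize(b[155:255,240:340],(400,400),interpolation=2)])[:,:,::-1])
s=read_state();print(s["t"],s["wrist_force"])
```

```text
19.2 [-0.46375088  0.97640931  0.21487906]
```

View pics/s7.png

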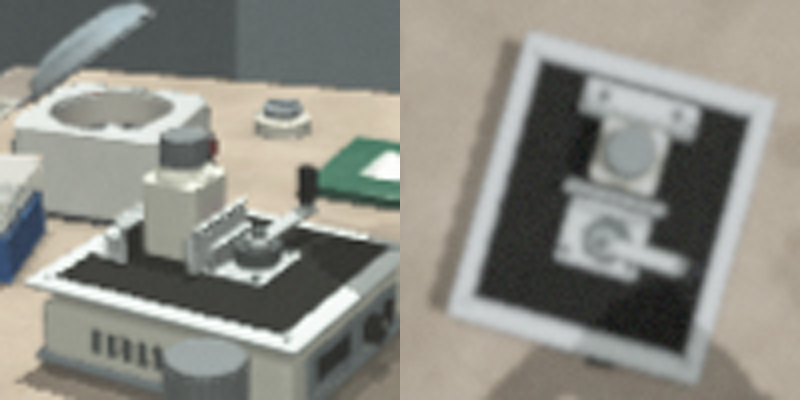

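The bar is against the bottle (630,165), the lever at (650,255) runs parallel to the bar, and the gripper is clear. I'll hand in.

```bash
python3 -c "
from h import *
print(order.close_job())"
```

```text
the job is handed in; nothing more can be done
None
```

I put the small white bottle upright and square between the jaws, swung the lever fully shut so the bar is against it, and handed the job in at about 19 s. I saw no bystander move in the pictures I took, but the clamping force wasn't measured and the hand-in returned no verdict.

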